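Load the tube mixer, set its speed and lock the knob

TASK

Take the longer of the two capped sample tubes off the sloped rest and stand it upright, cap up, in the mixer's holder cup, lowering it to the bottom of the cup before letting go rather than dropping it in. Then turn the mixer's speed knob until its pointer is on the mark and let go, and after that slide the clear guard fully home over the knob. Leave the short tube, the tube stand and the jar where they are.

Things in the scene. Friction and masses are not known exactly. Their poses are not given: they have to be found in the camera images.
- long_tube: Longer sample tube, 130 mm: clear 16 mm round body, white filling, paper label, rounded bottom; blue cap 18 mm across on its last 24 mm; about 30 g. Origin at the centre of its bottom, z along the tube to the cap. Starts leaning 35 degrees from upright in either trough of tube_rest, cap up and away from the robot. Grip it about 80 mm from the bottom, clear of the saddles.
- short_tube: The shorter sample tube, same look and diameters, 90 mm long, leaning in the other trough. Same frame. To be left alone.
- tube_rest: Fixed steel tube rest on a black base 120 x 130 x 8 mm. Origin under its centre, x level from tube bottoms to caps. Two troughs at y = -40, +40 mm lean 35 degrees from upright to +x; tube bottoms at x = -35, z = 30 mm. Trough: 8 mm wide spine, end stop, and black saddles 24 mm wide up to the tube's axis at 8-20, 44-54, 96-104 mm along the tube. Tubes lift straight up.
- mixer: Fixed white bench tube mixer, 140 (x) x 290 (y) x 50 mm high. Origin under its centre, z up, x away from its front panel, y towards the holder cup's end. On its flat top (z = 50 mm): the black holder cup at x = 30, y = 90 mm, the knob at x = -20, y = -20 mm and the guard, parked at x = -20, y = -110 mm.
- cup_floor (a point): Centre of the inner floor of the round black holder cup, at z = 55 mm in the mixer's frame, axes as the mixer. The cup is 35 mm outside, about 24 mm inside, its inner depth is 45 mm (rim 50 mm above the mixer's top).
- knob_grip (a point): On the knob's axis, 24 mm above the mixer's top, a good TCP height. Turns with the knob: +y points along the bar to the pointer end. Black knob: disc 40 mm across, 9 mm high, on it a bar grip 10 mm wide, 34 mm long, from 9 to 27 mm above the mixer's top. A white line on the bar and a white nose at the disc's edge show the pointer end.
- knob (a joint): Knob angle in rad, 0 to 2.7, growing clockwise from above; stays where left (friction 0.03 N m). Pointer along the mixer's +y at 0, along its +x at 1.571, where the mark is: a white dash on the mixer's top beside the disc, on the side away from the front panel. Two small dots are only the ends of the scale. Starts at 0.4 to 0.9.
- guard_grip (a point): Centre of the guard's grey fin, 57 mm above the mixer's top, a good TCP height; axes as the mixer. The guard is a clear tunnel, 60 (x) x 54 (y) x 35 mm high, open at both y ends; the fin on its roof is 10 mm thick in x, 34 mm long in y, from 35 to 63 mm above the mixer's top. It slides along the mixer's +y over the knob without touching it.
- guard (a joint): Guard travel in m along the mixer's +y: 0 parked, 0.090 at the end stop, fully home over the knob. Friction about 1.5 N. Starts between 0 and 0.008.
- tube_stand: Bystander: loose clear tube stand with green ends and five blue-capped tubes, 70 x 166 mm, 102 mm high. Origin under its centre.
- swab_jar: Bystander: loose white jar with steel lid, 60 mm in diameter, 80 mm high. Origin under its centre.

How it is judged:
By the outcome, as a careful person would: the job done as asked, in the order asked, and still so for the second after the job is handed in, with the robot touching nothing.
It also fails if it takes over 58 s, if anything falls off the work surface, if the arm or the gripper's body presses on something with over 40 N, if the wrist force passes 120 N, or if a joint passes its speed limit or range.

ROBOT

A 6-joint arm with a two-finger parallel gripper is mounted at the origin on the work surface. World frame = base frame: x ahead of the robot, y to its left, z up, the work surface at z = 0. Lengths are in mm, angles in rad, forces in N, time in s.
With the tool pointing down it reaches from about 300 to 875 mm from the base axis. Payload 6.4 kg.
Tool frame: the origin (TCP) lies between the finger pads, 19 mm behind the fingertips; this is the grasp point; z points along the fingers, y is the line along which they close (so a half turn about z gives the same grasp; the last joint's range is limited). The gripper opens to 88 mm and grips with 3 to 60 N. Pads are 18 mm wide; open, the fingers measure 123 mm over their backs; the gripper's body (75 mm by 187 mm) begins 45 mm behind the grasp point.
Start: joints at [-1.375, 0.181, 1.607, -0, 1.354, -0.206], TCP at [224.885, -529.214, 257.414] pointing down, gripper open.
Joint ranges: [-2.99, 2.99], [-0.89, 2.07], [0.3, 2.58], [-1.14, 4.28], [0, 2.63], [-3.12, 3.12]. Speed limits (rad/s): [2.57, 2.57, 3.01, 3.14, 3.14, 3.14].

INTERFACE

Orientations are given as a unit quaternion [x, y, z, w].
In Python, from workcell import robot gives the robot as it stands. The module is installed in compiled form; this text tells all that it offers.
- The arm moves only by the shell command python3 -m inch 'ROWS' [FORCE]. ROWS is JSON, a list of rows, each a list of 5 numbers: the shift along the tool's x, y, z in units of 0.3 m (1.0 is 0.3 m), then the turn about the tool's z in units of 180 degrees (1.0 is 180 degrees), then the opening, from 0 (shut) to 1 (fully open). In form: [[tx, ty, tz, yaw, grip], ...]. A call has 1 to 10 rows; each row is the pose to reach, as a shift and turn from the pose commanded when the call began, along the tool's axes at that moment, turning the shorter way round; what a row does not reach only later rows make up. A row lasts 1/8 s, in which the tool goes at most 62.5 mm and 10.7 degrees, less where a joint would pass 70% of its speed; a pose out of reach is approached as far as the arm can. A call with a number of a shift or a turn outside -1 to 1 is refused whole. A call with a gripper value outside its range is refused whole. The fingers move at their own pace and stop on an object; FORCE is the grip in N (left out, the last holds). Time passes only in rows, so rows that repeat a pose let the fingers close. It gives the time, the measured TCP pose, the force, the opening and the grip force at its end, in the units of the state.
- robot.get_state(): the state, without advancing time (a new reading comes with each control period).
- robot.camera(name): name is "scene" or "top"; returns (picture, depth): 420x560x3 uint8, blue, green, red; 420x560 float32, mm along the optical axis (not along the pixel's ray), 0 where there is no reading.
- robot.get_calibration(name): a dict with "K" (3x3 intrinsics, pixels), "eye" and "orientation" of the camera in the world. Camera axes: x right, y down, z forward; pixel columns grow to the right and rows downward; lengths in mm; the calibration is good to about 2 mm. A picture is of the moment at which its call begins. get_calibration takes no time and is no camera call.
- robot.job_done(): hands the job in; it is judged then, once.
The state is a dict: "t": time; "joint_pos": joint angles; "qd": joint speeds; "tau": joint torques, N m; "ee_pos": TCP position; "eef_rot": TCP orientation; "contact_force": force on the tool from outside, world axes, zero at the start; "wrist_torque": the same for the moment, N m; "grip_width": finger opening in mm; "grasp_force": force on a finger pad.
Only numpy, scipy, OpenCV 4.12 (cv2) and the standard library are available. Lean on these libraries where they do the work, as an engineer would, in place of code of your own. Each camera call takes 0.05 s, during which the arm holds its last target. There are 200 camera calls.

## Working session

There is one attempt and no reset: what is moved stays moved. The work goes in short steps, Python scripts to look and compute and a shell command to move; the robot and the scene stay as the last step left them, time stands still between calls to the robot, and variables do not carry over. Pictures are saved under pics/ and viewed, at most 13 in all, crops included, and the job is handed in when it is done.

```bash
mkdir -p pics; ls; python3 - <<'E'
from workcell import robot
import cv2,numpy as np
s=robot.get_state();print(s)
for n in("scene","top"):
    im,d=robot.camera(n);cv2.imwrite(f"pics/{n}0.png",im);np.savez(f"{n}0.npz",im=im,d=d);print(n,robot.get_calibration(n))
E
```

```text
pics
{'t': 0.0, 'joint_pos': array([-1.37530269e+00,  1.81508472e-01,  1.60799716e+00, -3.16422961e-05,
        1.35376164e+00, -2.06297721e-01]), 'qd': array([-0.00152463, -0.00013402, -0.00020283,  0.00077493,  0.00133898,
       -0.00050496]), 'tau': array([-5.61373108e-04, -4.33870411e+01, -3.41850400e+01,  7.01580732e-02,
        3.83474305e-02, -1.34074080e-04]), 'ee_pos': array([ 224.77516488, -528.71173183,  256.53364874]), 'eef_rot': array([ 9.79887215e-01,  1.99550356e-01, -1.09237388e-05, -8.37381850e-04]), 'contact_force': array([ 0.10515313, -0.40338521, -0.31293284]), 'wrist_torque': array([-0.00245641,  0.05206054,  0.08704829]), 'grasp_force': 0.0, 'grip_width': 88.1813218221471}
scene {'K': array([[421.49862233,   0.        , 283.2980047 ],
       [  0.        , 421.49862233, 213.68174953],
       [  0.        ,   0.        ,   1.        ]]), 'eye': array([1177.7917592, -864.0608277,  841.7763599]), 'orientation': array([ 0.84923546,  0.27483923, -0.13926575, -0.42879784])}
top {'K': array([[473.5513105 ,   0.        , 272.43161729],
       [  0.        , 473.5513105 , 206.64564535],
       [  0.        ,   0.        ,   1.        ]]), 'eye': array([ 486.88554896,  -71.41689013, 1202.69310256]), 'orientation': array([-0.706127  ,  0.70725026, -0.02653128,  0.02185907])}
```

View pics/top0.png

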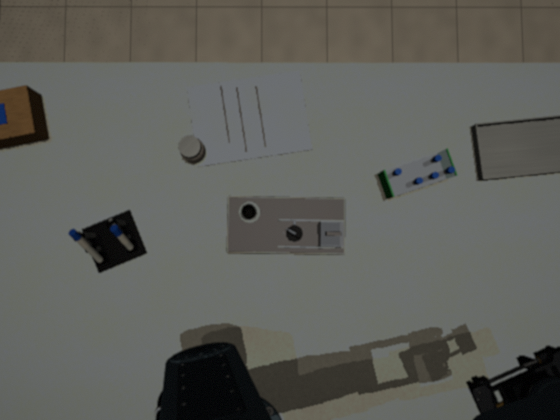

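View pics/scene0.png

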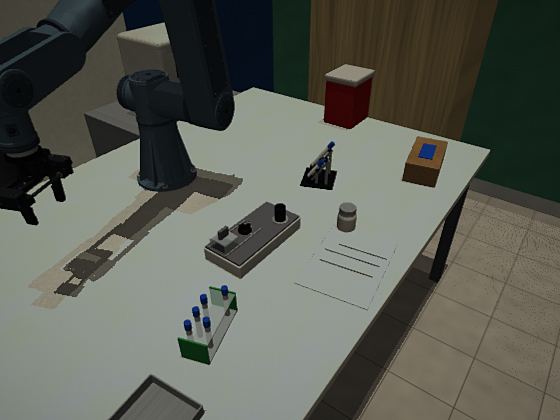

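The top view shows +x up and +y left. The mixer spans (228–346, 196–254), with the cup at (249,211), the knob at (294,232) and the guard near (331,233). The rest is at (113,240), with the long tube in its left (+y) trough, and its cap is at (74,233).

```bash
cat > h.py <<'E'
import numpy as np,cv2
from scipy.spatial.transform import Rotation as R
from workcell import robot
def cal(n):
    c=robot.get_calibration(n);return c["K"],np.array(c["eye"]),R.from_quat(c["orientation"]).as_matrix()
def cloud(n,d):
    K,e,M=cal(n);v,u=np.mgrid[:d.shape[0],:d.shape[1]]
    p=np.stack([(u-K[0,2])/K[0,0]*d,(v-K[1,2])/K[1,1]*d,d],-1)@M.T+e
    p[d==0]=np.nan;return p
def onz(n,uv,z):
    K,e,M=cal(n);uv=np.atleast_2d(uv).astype(float)
    r=np.c_[(uv[:,0]-K[0,2])/K[0,0],(uv[:,1]-K[1,2])/K[1,1],np.ones(len(uv))]@M.T
    return e+r*((z-e[2])/r[:,2])[:,None]
def pix(n,P):
    K,e,M=cal(n);q=(np.atleast_2d(P)-e)@M;return np.c_[K[0,0]*q[:,0]/q[:,2]+K[0,2],K[1,1]*q[:,1]/q[:,2]+K[1,2]]
E
python3 - <<'E'
from h import *
z=np.load("top0.npz");im,d=z["im"],z["d"];P=cloud("top",d);Z=P[...,2]
print("table z",np.nanmedian(Z[150:190,50:170]))
m=np.zeros(Z.shape,np.uint8);m[190:262,220:352]=(Z[190:262,220:352]>35)
xy=P[m>0][:,:2].astype(np.float32);print("mixer",m.sum(),cv2.minAreaRect(xy),"topz",np.nanmedian(P[m>0][:,2]))
c=max(cv2.findContours(m,0,1)[0],key=cv2.contourArea);b=cv2.boxPoints(cv2.minAreaRect(c));print(b,onz("top",b,50)[:,:2].round(1))
# rest base
g=im.max(2);k=np.zeros_like(m);k[205:275,60:150]=(g[205:275,60:150]<45)
k=cv2.morphologyEx(k,cv2.MORPH_CLOSE,np.ones((9,9)));c=max(cv2.findContours(k,0,1)[0],key=cv2.contourArea);r=cv2.minAreaRect(c);b=cv2.boxPoints(r);print(r,"rest",onz("top",b,8)[:,:2].round(1))
# blue caps
hsv=cv2.cvtColor(im,cv2.COLOR_BGR2HSV);bl=((hsv[...,1]>150)&(abs(hsv[...,0].astype(int)-112)<14)&(hsv[...,2]>50))
for x0,x1 in((62,92),(105,130)):
    s=np.zeros_like(bl);s[215:250,x0:x1]=bl[215:250,x0:x1];print("cap",s.sum(),np.nanmean(P[s],0).round(1),np.nanmax(P[s][:,2]),np.nanmin(P[s],0).round(),np.nanmax(P[s],0).round())
cv2.imwrite("pics/c1.png",np.hstack([cv2.resize(im[185:265,220:355],None,fx=3.6,fy=4.5,interpolation=2),cv2.resize(im[195:275,55:155],None,fx=3.1,fy=4.5,interpolation=2)]))
E
```

```text
table z -0.4605326276763435
mixer 6685 ((522.11767578125, -111.0281982421875), (288.9741516113281, 140.8584747314453), 89.22005462646484) topz 49.959492793879235
[[226.46634 252.7618 ]
 [227.16446 195.5142 ]
 [344.68356 196.94737]
 [343.98544 254.19496]] [[ 454.1   32.4]
 [ 593.3   31.4]
 [ 589.4 -255.9]
 [ 450.1 -252.5]]
((111.12588500976562, 242.1375732421875), (45.8503532409668, 57.92629623413086), 67.52056884765625) rest [[505.5 415.3]
 [561.1 282.1]
 [454.6 236.3]
 [399.8 368.8]]
cap 54 [497.7 367.2 134.6] 142.62576715940486 [488. 358. 122.] [508. 376. 143.]
cap 69 [509.  286.9 100.6] 109.42803748004917 [497. 278.  10.] [520. 326. 109.]
```

View pics/c1.png

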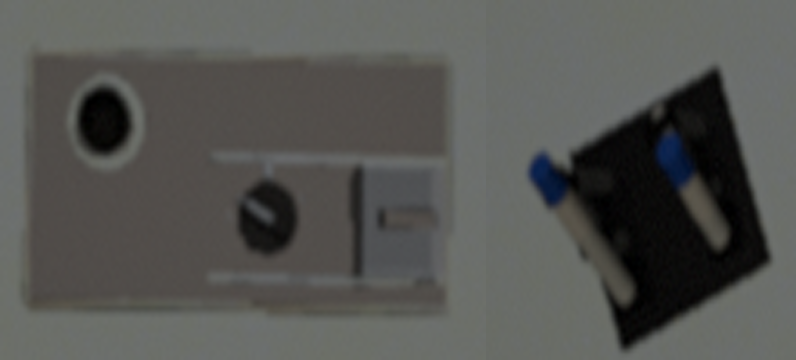

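The enlarged crop shows the knob's pointer up-left, about 0.8 rad. The guard is near parked, with its fin end-on along y. The rest's clean corners are at about px (129.8,210.1), (146.6,253.2) and (98.9,272.8). Next I'll fit the tube axis and the small features.

```bash
python3 - <<'E'
from h import *
from scipy.optimize import least_squares
z=np.load("top0.npz");im,d=z["im"],z["d"];P=cloud("top",d)
c=onz("top",[(129.8,210.1),(146.6,253.2),(98.9,272.8),(82.7,228.3)],8)[:,:2];print("corners",c.round(1));
e=c[0]-c[1];f=c[2]-c[1];print("lens",np.linalg.norm(e),np.linalg.norm(f),"yaw",np.arctan2(e[1],e[0]),np.arctan2(f[1],f[0])-np.pi/2,"ctr",((c[0]+c[2])/2).round(1))
S=np.load("scene0.npz");PS=cloud("scene",S["d"])
def fit(pts,L,g):
    def res(p):
        a=np.array([np.sin(.6109)*np.cos(p[2]),np.sin(.6109)*np.sin(p[2]),np.cos(.6109)]);q=pts-[p[0],p[1],30]
        s=q@a;r=np.linalg.norm(q-s[:,None]*a,axis=1);return r-np.where(s>L-24,9,8)
    r=least_squares(res,g,loss="soft_l1",f_scale=2);return r.x,np.abs(r.fun).mean()
yaw=np.arctan2(e[1],e[0]);ctr=(c[0]+c[2])/2
for L,y in((130,40),(90,-40)):
    M=np.array([[np.cos(yaw),-np.sin(yaw)],[np.sin(yaw),np.cos(yaw)]]);b=ctr+M@[-35,y]
    x=np.r_[b,yaw];print("guess",b.round(1))
    for nm,C in(("top",P),("scene",PS)):
      x=np.r_[b,yaw]
      for it in range(4):
        a=np.array([np.sin(.6109)*np.cos(x[2]),np.sin(.6109)*np.sin(x[2]),np.cos(.6109)]);q=C.reshape(-1,3)-[x[0],x[1],30];s=q@a;r=np.linalg.norm(q-s[:,None]*a,axis=1)
        pts=C.reshape(-1,3)[(s>25)&(s<L+2)&(r<(20 if it==0 else 13))];x,er=fit(pts,L,x)
      print(nm,L,len(pts),x.round(3),er.round(2),"smax",s[(r<12)].max().round(1))
# mixer features
yw=-.0137;Rm=np.array([[np.cos(yw),-np.sin(yw)],[np.sin(yw),np.cos(yw)]])
o=np.array([522.,-111.])
for n,q in(("top",P),("scene",PS)):
    l=q.copy();l[...,:2]=(q[...,:2]-o)@Rm
    box=lambda x0,x1,y0,y1,z0,z1:l[(l[...,0]>x0)&(l[...,0]<x1)&(l[...,1]>y0)&(l[...,1]<y1)&(l[...,2]>z0)&(l[...,2]<z1)]
    k=box(-55,15,-60,20,72,82);print(n,"knobbar",len(k),k.mean(0).round(1),"rect",cv2.minAreaRect(k[:,:2].astype(np.float32)))
    k=box(-55,15,-145,-70,104,120);print("fin",len(k),k.mean(0).round(1),k.min(0).round(1),k.max(0).round(1))
    k=box(0,60,60,120,94,106);print("cuprim",len(k),((k.min(0)+k.max(0))/2).round(1),np.ptp(k,axis=0).round(1))
    k=box(-120,120,-200,200,46,53);print("top",len(k),k.min(0).round(1),k.max(0).round(1))
E
```

```text
corners [[560.5 280.4]
 [452.2 236.4]
 [403.7 354.6]
 [514.9 397.8]]
lens 116.95907052538166 127.76982872237564 yaw 0.38637783934618125 0.38958011307265106 ctr [482.1 317.5]
guess [434.6 341.4]
top 130 313 [4.36340e+02 3.43446e+02 3.87000e-01] 1.52 smax 133.2
scene 130 125 [4.38773e+02 3.42699e+02 4.12000e-01] 2.01 smax 130.1
guess [464.8 267.3]
top 90 197 [4.67619e+02 2.68242e+02 4.23000e-01] 1.38 smax 106.4
scene 90 90 [4.70799e+02 2.68436e+02 4.29000e-01] 2.08 smax 104.0
top knobbar 62 [-19.5 -19.9  76.7] rect ((-19.486417770385742, -19.796030044555664), (33.97734451293945, 9.936132431030273), 62.055206298828125)
fin 67 [ -20.4 -106.3  112.4] [ -24.7 -123.9  107.5] [-15.3 -90.7 117.6]
cuprim 85 [30.4 89.7 99.8] [30.8 32.9  9.3]
top 4606 [ -68.5 -143.    46. ] [ 68.5 142.7  53. ]
scene knobbar 35 [-17.2 -22.1  75.9] rect ((-16.91179656982422, -20.545698165893555), (36.518157958984375, 14.658021926879883), 68.52267456054688)
fin 53 [ -16.3 -110.8  110.6] [ -23.4 -126.1  104.1] [-11.7 -92.7 116. ]
cuprim 54 [34.3 87.3 98.7] [32.9 36.1  8.3]
top 1920 [ -65.2 -145.4   46. ] [ 72.5 143.   53. ]
```

Mixer origin is (522,−111) with yaw −0.014, and the features match their nominal positions. The knob is at about 0.49 rad and guard travel is about 4 mm. The long tube's bottom is at (436.8,343) with lean heading 0.39, so the grip point is TCP (479,360,~105).

```bash
cat >> h.py <<'E'
def go(x,y,z,heading=None):
    "units from measured pose to target; heading = world angle of tool x"
    s=robot.get_state();M=R.from_quat(s["eef_rot"]).as_matrix();h=np.arctan2(M[1,0],M[0,0])
    u=M.T@(np.array([x,y,z])-s["ee_pos"])/300
    dy=0 if heading is None else -((heading-h+np.pi)%(2*np.pi)-np.pi)/np.pi
    print("t",round(s["t"],2),"pos",s["ee_pos"].round(1),"head",round(h,4),"j",s["joint_pos"].round(2),"F",s["contact_force"].round(1),"w",round(s["grip_width"],1),"gf",round(s["grasp_force"],1),"UNITS",u.round(4),"yaw",round(dy,4))
E
python3 -m inch '[[0.1,-0.12,0,0,0.55],[0.3,-0.35,0,0,0.55],[0.5,-0.6,0,0,0.55],[0.645,-0.8,0,0,0.55],[0.645,-0.8,0,0,0.55],[0.645,-0.8,0,0,0.55]]' && python3 -m inch '[[0.2,-0.2,0,0,0.55],[0.35,-0.4,0,0,0.55],[0.5,-0.6,0,0,0.55],[0.645,-0.8,0,0,0.55],[0.645,-0.8,0,0,0.55],[0.645,-0.8,0,0,0.55]]' && python3 -c "
from h import *;go(478.7,360.2,190,.39)"
```

```text
t: 0.85
ee_pos: [309.4, -229.6, 257.1]
eef_rot: [0.98, 0.201, 0.0, -0.0]
contact_force: [-0.4, 0.2, 0.7]
grip_width: 48.3
grasp_force: 0.0
t: 1.6
ee_pos: [393.7, 67.2, 257.3]
eef_rot: [0.979, 0.203, -0.0, -0.0]
contact_force: [-0.3, 0.3, 0.3]
grip_width: 48.4
grasp_force: 0.0
t 1.6 pos [393.7  67.2 257.3] head 0.4093 j [-0.13 -0.24  2.02  0.    1.37  1.03] F [-0.3  0.3  0.3] w 48.4 gf 0.0 UNITS [ 0.6486 -0.7833  0.2247] yaw 0.0061
```

```bash
python3 -m inch '[[0.16,-0.2,0,0.006,0.55],[0.33,-0.4,0,0.006,0.55],[0.5,-0.6,0,0.006,0.55],[0.6,-0.72,0.1,0.006,0.55],[0.648,-0.783,0.2,0.006,0.55],[0.648,-0.783,0.224,0.006,0.55],[0.648,-0.783,0.224,0.006,0.55],[0.648,-0.783,0.224,0.006,0.55]]' && python3 - <<'E'
from h import *
go(478.7,360.2,104.7,.39)
im,d=robot.camera("top");im2,d2=robot.camera("scene")
cv2.imwrite("pics/c2.png",np.hstack([cv2.resize(im[180:290,30:170],None,fx=2.8,fy=4,interpolation=2),cv2.resize(im2[110:220,270:370],None,fx=4,fy=4,interpolation=2)]))
E
```

```text
t: 2.6
ee_pos: [481.5, 354.6, 191.5]
eef_rot: [0.982, 0.189, 0.001, 0.0]
contact_force: [0.2, -0.7, 0.9]
grip_width: 48.7
grasp_force: 0.0
t 2.6 pos [481.5 354.6 191.5] head 0.381 j [ 0.44  0.29  1.61 -0.    1.24  1.63] F [ 0.2 -0.7  0.9] w 48.7 gf 0.0 UNITS [-0.0022 -0.0208  0.2894] yaw -0.0029
```

View pics/c2.png

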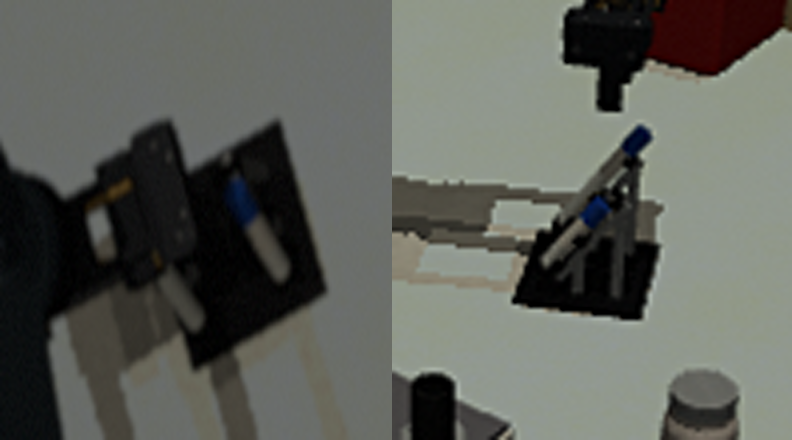

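The gripper straddles above the long tube at the expected place, with the short tube well clear to the side. Next I'll correct the small offset and settle.

```bash
python3 -m inch '[[0,-0.01,0.05,0,0.55],[0,-0.01,0.05,0,0.55],[0,-0.01,0.05,0,0.55],[0,-0.01,0.05,0,0.55]]' && python3 -c "
from h import *;go(478.7,360.2,104.7,.39)"
```

```text
t: 3.2
ee_pos: [479.4, 359.0, 175.5]
eef_rot: [0.982, 0.19, 0.0, -0.0]
contact_force: [0.4, -0.1, 0.3]
grip_width: 48.3
grasp_force: 0.0
t 3.2 pos [479.4 359.  175.5] head 0.3831 j [ 0.44  0.32  1.62 -0.    1.21  1.63] F [ 0.4 -0.1  0.3] w 48.3 gf 0.0 UNITS [-0.0008 -0.0045  0.2359] yaw -0.0022
```

```bash
python3 -m inch '[[-0.001,-0.004,0.09,-0.002,0.55],[-0.001,-0.004,0.17,-0.002,0.55],[-0.001,-0.004,0.22,-0.002,0.55],[-0.001,-0.004,0.235,-0.002,0.55],[-0.001,-0.004,0.235,-0.002,0.55],[-0.001,-0.004,0.235,-0.002,0.55]]' 6 && python3 -c "
from h import *;go(478.7,360.2,104.7,.39)" && python3 -m inch '[[0,0,0,0,0.3],[0,0,0,0,0.1],[0,0,0,0,0.1],[0,0,0,0,0.1],[0,0,0,0,0.1],[0,0,0,0,0.1]]' 6
```

```text
t: 3.95
ee_pos: [479.2, 360.2, 105.7]
eef_rot: [0.981, 0.193, 0.001, -0.0]
contact_force: [-0.0, -0.4, -0.4]
grip_width: 48.7
grasp_force: 0.0
t 3.95 pos [479.2 360.2 105.7] head 0.3893 j [ 0.45  0.41  1.65 -0.    1.08  1.63] F [-0.  -0.4 -0.4] w 48.7 gf 0.0 UNITS [-0.0017 -0.0006  0.0035] yaw -0.0002
t: 4.7
ee_pos: [478.6, 359.9, 104.8]
eef_rot: [0.981, 0.193, 0.0, -0.0]
contact_force: [-0.2, 0.1, 1.2]
grip_width: 15.6
grasp_force: 6.0
```

```bash
python3 -m inch '[[0,0,-0.05,0,0.1],[0,0,-0.12,0,0.1],[0,0,-0.2,0,0.1],[0,0,-0.3,0,0.1],[0,0,-0.38,0,0.1],[0,0,-0.4,0,0.1],[0,0,-0.4,0,0.1],[0,0,-0.4,0,0.1]]' && python3 - <<'E'
from h import *
go(552+46,-22,225)
im,d=robot.camera("top");im2,d2=robot.camera("scene");P=cloud("scene",d2);s=robot.get_state();T=s["ee_pos"];print(pix("scene",T))
h=.39;a=np.array([np.cos(h),np.sin(h)])
q=P-T;f=q[...,:2]@a;side=q[...,0]*-a[1]+q[...,1]*a[0]
m=(abs(side)<12)&(f>-75)&(f<60)&(q[...,2]>-110)&(q[...,2]<-22)
A=np.c_[f[m],q[...,2][m]];print(len(A),"lean deg",np.degrees(np.arctan(np.polyfit(A[:,1],A[:,0],1))),"low",A[A[:,1].argsort()[:5]].round(1))
cv2.imwrite("pics/c3.png",cv2.resize(im2[70:190,270:380],None,fx=4,fy=4,interpolation=2))
E
```

```text
t: 5.7
ee_pos: [477.9, 359.6, 223.5]
eef_rot: [0.981, 0.193, -0.001, 0.0]
contact_force: [0.7, 0.6, -0.4]
grip_width: 15.8
grasp_force: 6.0
t 5.7 pos [477.9 359.6 223.5] head 0.3892 j [0.45 0.26 1.58 0.   1.3  1.63] F [ 0.7  0.6 -0.4] w 15.8 gf 6.0 UNITS [-0.1123  1.3287 -0.0047] yaw 0
[[325.85529536 119.44832602]]
62 lean deg [ 18.51650575 -83.98220423] low [[  16.2 -109.5]
 [ -38.8  -75.1]
 [ -38.7  -70.2]
 [ -35.1  -69.9]
 [ -47.2  -69.8]]
```

View pics/c3.png

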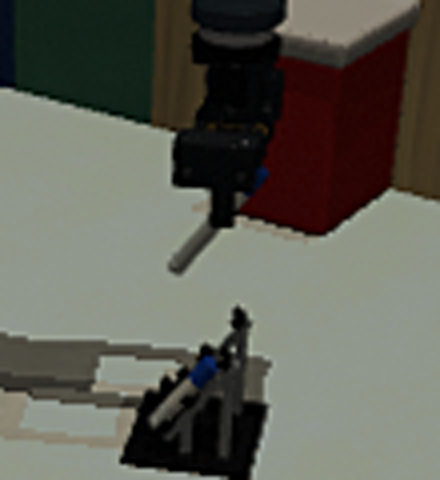

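The tube is held at its original lean of about 35°, bottom about 45 mm behind and 75 mm below the TCP, and the short tube is untouched. The tool can't tilt, so I'll swing the tube upright in the light grip by pressing its lower end sideways against the outside of the fixed cup. Then I'll lift it and lower it in.

```bash
python3 -m inch '[[0,0.06,0,0,0.1],[0,0.18,0,0,0.1],[0,0.33,0,0,0.1],[0,0.48,0,0,0.1],[0,0.63,0,0,0.1],[0,0.75,0,0,0.1],[0,0.8,0,0,0.1],[0,0.8,0,0,0.1]]' && python3 -m inch '[[0,0.1,0,0,0.1],[0,0.22,0,0,0.1],[0,0.35,0,0,0.1],[0,0.44,0.05,0,0.1],[0,0.47,0.13,0,0.1],[0,0.47,0.18,0,0.1],[0,0.47,0.18,0,0.1],[0,0.47,0.18,0,0.1]]' && python3 -c "
from h import *;go(623.5,7.5,161,.39)
a=np.array([np.cos(.39),np.sin(.39)]);go(*(np.array([553.2,-21.4])+24*a),161,.39)"
```

```text
t: 6.8
ee_pos: [569.7, 136.9, 224.5]
eef_rot: [0.981, 0.192, -0.0, -0.0]
contact_force: [-0.4, 0.5, -0.6]
grip_width: 15.7
grasp_force: 6.0
t: 7.8
ee_pos: [623.4, 8.4, 171.5]
eef_rot: [0.981, 0.194, 0.0, 0.0]
contact_force: [0.2, 1.1, -0.5]
grip_width: 15.7
grasp_force: 6.0
t 7.8 pos [623.4   8.4 171.5] head 0.3906 j [-0.18  0.37  1.55  0.    1.22  1.  ] F [ 0.2  1.1 -0.5] w 15.7 gf 6.0 UNITS [-0.0009  0.003   0.0351] yaw 0.0002
t 7.8 pos [623.4   8.4 171.5] head 0.3906 j [-0.18  0.37  1.55  0.    1.22  1.  ] F [ 0.2  1.1 -0.5] w 15.7 gf 6.0 UNITS [-0.1743  0.003   0.035 ] yaw 0.0002
```

```bash
python3 -m inch '[[0,0.003,0.035,0,0.1],[-0.02,0.003,0.035,0,0.1],[-0.04,0.003,0.035,0,0.1],[-0.06,0.003,0.035,0,0.1],[-0.08,0.003,0.035,0,0.1],[-0.1,0.003,0.035,0,0.1],[-0.12,0.003,0.035,0,0.1],[-0.14,0.003,0.035,0,0.1],[-0.16,0.003,0.035,0,0.1],[-0.174,0.003,0.035,0,0.1]]' 5 && python3 -m inch '[[0,0,0,0,0.1],[0,0,0,0,0.1]]' && python3 - <<'E'
from h import *
go(553.2+24*.925,-21.4+24*.38,161,.39)
im2,d2=robot.camera("scene");T=robot.get_state()["ee_pos"];u,v=pix("scene",T)[0].astype(int);print(u,v)
cv2.imwrite("pics/c4.png",cv2.resize(im2[v-60:v+80,u-60:u+70],None,fx=4,fy=4,interpolation=2))
E
```

```text
t: 9.05
ee_pos: [574.8, -13.4, 160.2]
eef_rot: [0.981, 0.193, -0.0, -0.0]
contact_force: [1.0, 0.5, -0.0]
grip_width: 15.4
grasp_force: 5.2
t: 9.3
ee_pos: [575.0, -13.3, 160.0]
eef_rot: [0.981, 0.193, -0.0, -0.0]
contact_force: [0.2, 1.0, 0.1]
grip_width: 15.6
grasp_force: 5.0
t 9.3 pos [575.  -13.3 160. ] head 0.3892 j [-0.23  0.29  1.69 -0.    1.17  0.95] F [0.2 1.  0.1] w 15.6 gf 5.0 UNITS [ 0.0026 -0.0025 -0.0033] yaw -0.0002
287 189
```

View pics/c4.png

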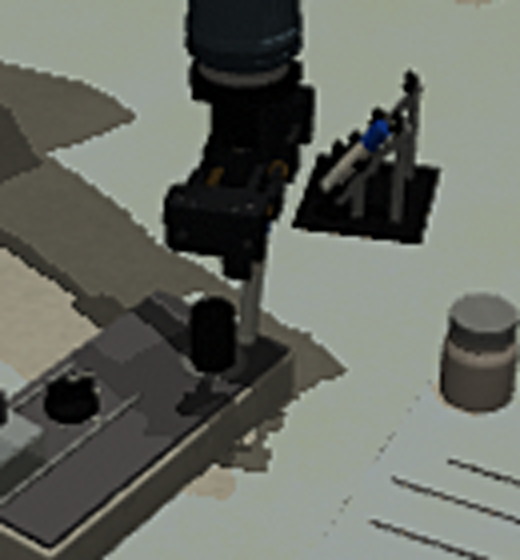

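The tube is now nearly upright beside the cup (crop col ~250, rows 260–340). I'll measure its axis by depth.

```bash
python3 - <<'E'
from h import *
T=robot.get_state()["ee_pos"];a=np.array([np.cos(.39),np.sin(.39)])
for n in("scene",):
    im,d=robot.camera(n);q=cloud(n,d)-T;f=q[...,:2]@a;s=q[...,0]*-a[1]+q[...,1]*a[0]
    m=(abs(s)<25)&(f>-25)&(f<25)&(q[...,2]>-88)&(q[...,2]<-24)
    v,u=np.where(m);br=im.max(2)
    for r in np.unique(v):
        k=(v==r)&(br[v,u]>60);
        if k.sum()>1:
            uu=u[k];print(r,uu.min(),uu.max(),"f",f[r,uu].mean().round(1),"s",s[r,uu].mean().round(1),"z",q[r,uu,2].mean().round(1))
    for tilt in (0,5,10):
        t=np.radians(tilt);ax=np.r_[np.sin(t)*a,np.cos(t)];print(tilt,pix(n,[T+ax*k+[0,0,-10] for k in(-15,-75)]).round(1).tolist())
E
```

```text
199 290 292 f 13.3 s -4.3 z -27.4
200 287 292 f 7.9 s -4.8 z -31.6
201 287 292 f 7.8 s -4.4 z -35.5
202 287 292 f 8.1 s -5.4 z -38.4
203 287 289 f 4.1 s -4.0 z -43.6
204 287 291 f 6.8 s -5.6 z -45.8
205 288 291 f 8.2 s -3.8 z -50.4
206 288 289 f 6.4 s -6.8 z -52.4
207 287 289 f 4.5 s -5.3 z -57.4
208 288 291 f 9.2 s -7.7 z -58.7
209 286 291 f 5.1 s -4.9 z -65.1
210 287 291 f 7.3 s -7.0 z -67.0
211 287 291 f 6.8 s -4.9 z -72.3
212 287 289 f 4.5 s -4.8 z -76.5
213 287 289 f 5.1 s -7.4 z -78.3
214 287 289 f 4.7 s -5.7 z -83.4
0 [[287.0, 196.9], [286.9, 213.1]]
5 [[286.6, 196.9], [284.8, 212.8]]
10 [[286.1, 196.8], [282.8, 212.3]]
```

```bash
python3 -m inch '[[0.005,0,-0.05,0,0.1],[0.005,0,-0.11,0,0.1],[0,0,-0.16,0,0.1],[-0.03,-0.003,-0.16,0,0.1],[-0.06,-0.003,-0.16,0,0.1],[-0.07,-0.003,-0.16,0,0.1],[-0.07,-0.003,-0.16,0,0.1],[-0.07,-0.003,-0.16,0,0.1]]' && python3 - <<'E'
from h import *
go(555.2,-20.6,144,.39)
im2,d2=robot.camera("scene");T=robot.get_state()["ee_pos"];u,v=pix("scene",T)[0].astype(int)
im,d=robot.camera("top");a,b=pix("top",[553,-21,100])[0].astype(int)
cv2.imwrite("pics/c5.png",cv2.resize(im2[v-20:v+60,u-40:u+40],None,fx=6,fy=6,interpolation=2))
E
```

```text
t: 10.4
ee_pos: [555.4, -20.4, 208.0]
eef_rot: [0.981, 0.193, -0.0, -0.0]
contact_force: [0.6, -0.6, -1.4]
grip_width: 15.3
grasp_force: 4.9
t 10.4 pos [555.4 -20.4 208. ] head 0.3891 j [-0.25  0.19  1.7   0.    1.25  0.93] F [ 0.6 -0.6 -1.4] w 15.3 gf 4.9 UNITS [-0.0009  0.0003  0.2133] yaw -0.0003
```

View pics/c5.png

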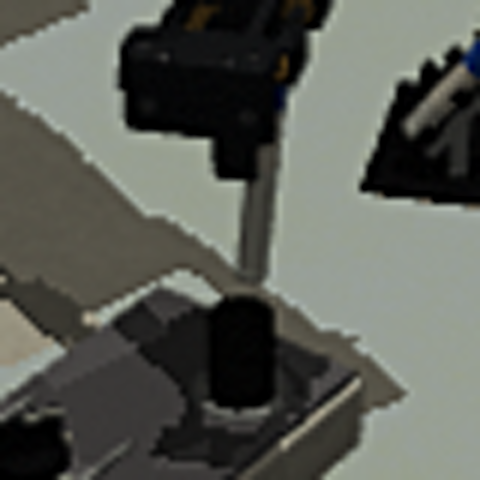

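```bash
python3 - <<'E'
from h import *
T=robot.get_state()["ee_pos"];u,v=pix("scene",T)[0].astype(int);f=lambda p:((pix("scene",p)-[u-40,v-20])*6+3).round(0).tolist()
a=np.array([.925,.38])
print("rim ctr",f([553.2,-21.4,100]),"base",f([553.2,-21.4,50]),"tip at ctr z119",f([553.2,-21.4,119]),"tip off -6f",f([553.2-6*a[0],-21.4-6*a[1],119]),"+6f",f([553.2+6*a[0],-21.4+6*a[1],119]))
im,d=robot.camera("scene");q=cloud("scene",d)[v-20:v+60,u-40:u+40].reshape(-1,3);b=im[v-20:v+60,u-40:u+40].max(2).reshape(-1)
k=q[(b>60)&(q[:,2]>112)&(q[:,2]<180)&(abs(q[:,0]-560)<25)&(abs(q[:,1]+20)<25)]
c=np.polyfit(k[:,2],k[:,:2],1);print(len(k),"surface at z119",(c[0]*119+c[1]).round(1),"slope deg",np.degrees(c[0]).round(1))
k=q[(q[:,2]>60)&(q[:,2]<95)&(abs(q[:,0]-553)<35)&(abs(q[:,1]+21)<35)];print("cup surf",k.mean(0).round(1))
E
```

```text
rim ctr [[240.0, 311.0]] base [[241.0, 390.0]] tip at ctr z119 [[240.0, 280.0]] tip off -6f [[229.0, 279.0]] +6f [[252.0, 282.0]]
50 surface at z119 [562.7 -23.6] slope deg [3.2 1.9]
cup surf [561.1 -30.2  79.3]
```

In the crop the tube tip is at (254,282) and the cup axis at about 241. The tip is therefore about 5.5 mm too far along +tool x, which the depth data confirm (+6 mm). I'll correct that and then enter the cup.

```bash
python3 -m inch '[[-0.018,-0.003,0,0,0.1],[-0.018,-0.003,0.02,0,0.1],[-0.018,-0.003,0.05,0,0.1],[-0.018,-0.003,0.08,0,0.1],[-0.018,-0.003,0.11,0,0.1],[-0.018,-0.003,0.11,0,0.1]]' && python3 - <<'E'
from h import *
go(555.2,-20.6,144,.39)
im2,d2=robot.camera("scene");T=robot.get_state()["ee_pos"];u,v=pix("scene",T)[0].astype(int)
cv2.imwrite("pics/c6.png",cv2.resize(im2[v-30:v+50,u-40:u+40],None,fx=6,fy=6,interpolation=2))
E
```

```text
t: 11.3
ee_pos: [549.5, -21.5, 174.0]
eef_rot: [0.981, 0.193, -0.001, -0.0]
contact_force: [-0.7, 0.5, -0.1]
grip_width: 15.6
grasp_force: 4.9
t 11.3 pos [549.5 -21.5 174. ] head 0.3892 j [-0.25  0.22  1.74 -0.    1.18  0.93] F [-0.7  0.5 -0.1] w 15.6 gf 4.9 UNITS [0.019  0.0047 0.1   ] yaw -0.0003
```

View pics/c6.png

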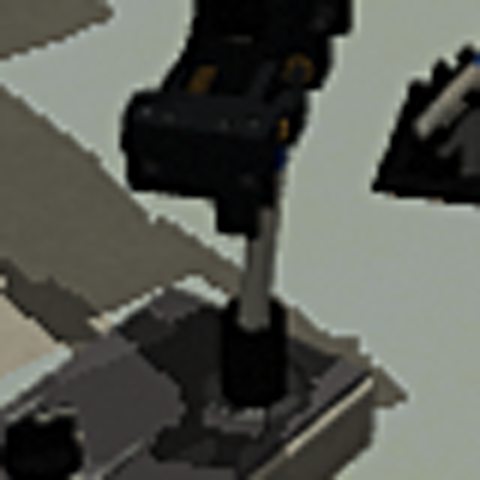

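The tube has entered the cup mouth centred (crop col 256 against cup centre 254), with no contact force. I'll lower to the bottom.

```bash
python3 -m inch '[[0,0,0.03,0,0.1],[0,0,0.06,0,0.1],[0,0,0.085,0,0.1],[0,0,0.092,0,0.1],[0,0,0.092,0,0.1],[0,0,0.092,0,0.1]]' && python3 -m inch '[[0,0,0.004,0,0.1],[0,0,0.008,0,0.1],[0,0,0.008,0,0.1]]' && python3 -m inch '[[0,0,0.004,0,0.1],[0,0,0.008,0,0.1],[0,0,0.008,0,0.1],[0,0,0.008,0,0.1]]' && python3 -c "
from h import *
go(549,-21,144);go(549,-21,144)
im,d=robot.camera('scene');go(549,-21,144);T=robot.get_state()['ee_pos'];u,v=pix('scene',T)[0].astype(int)
cv2.imwrite('pics/c7.png',cv2.resize(im[v-40:v+40,u-40:u+40],None,fx=6,fy=6,interpolation=2))"
```

```text
t: 12.1
ee_pos: [550.3, -21.7, 147.9]
eef_rot: [0.981, 0.193, 0.0, 0.0]
contact_force: [-0.9, -0.6, 0.2]
grip_width: 15.5
grasp_force: 4.9
t: 12.48
ee_pos: [550.0, -21.6, 145.1]
eef_rot: [0.981, 0.193, -0.0, -0.0]
contact_force: [-0.0, -0.7, 1.1]
grip_width: 15.5
grasp_force: 4.9
t: 12.98
ee_pos: [550.9, -21.7, 143.7]
eef_rot: [0.981, 0.193, 0.001, 0.0]
contact_force: [-0.7, 1.0, 6.0]
grip_width: 15.7
grasp_force: 5.0
t 12.97 pos [550.9 -21.7 143.7] head 0.3892 j [-0.25  0.26  1.76  0.    1.12  0.93] F [-0.7  1.   6. ] w 15.7 gf 5.0 UNITS [-0.0049 -0.0045 -0.0009] yaw 0
t 12.97 pos [550.9 -21.7 143.7] head 0.3892 j [-0.25  0.26  1.76  0.    1.12  0.93] F [-0.7  1.   6. ] w 15.7 gf 5.0 UNITS [-0.0049 -0.0045 -0.0009] yaw 0
t 13.03 pos [550.9 -21.7 143.7] head 0.3892 j [-0.25  0.26  1.76  0.    1.12  0.93] F [-0.1  0.2  5. ] w 15.4 gf 5.0 UNITS [-0.0049 -0.0045 -0.0009] yaw 0
```

View pics/c7.png

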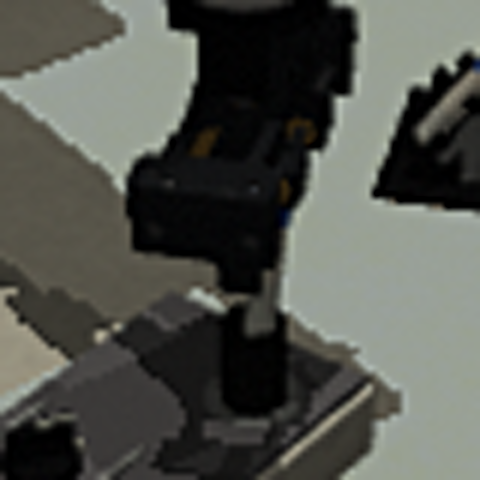

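The tube is seated: 5–6 N reaction at TCP z=143.7, against 144 expected for touching the floor. I'll release it and rise straight up.

```bash
python3 -m inch '[[0,0,0,0,0.25],[0,0,0,0,0.45],[0,0,0,0,0.45],[0,0,0,0,0.45],[0,0,-0.06,0,0.45],[0,0,-0.16,0,0.45],[0,0,-0.27,0,0.45],[0,0,-0.32,0,0.45],[0,0,-0.32,0,0.45]]' && python3 - <<'E'
from h import *
im,d=robot.camera("scene");q=cloud("scene",d).reshape(-1,3)
k=q[(q[:,2]>104)&(q[:,2]<195)&(abs(q[:,0]-556)<30)&(abs(q[:,1]+21)<30)]
c=np.polyfit(k[:,2],k[:,:2],1);print(len(k),"slope deg",np.degrees(c[0]).round(1),"at 185",(c[0]*185+c[1]).round(1),"zmax",k[:,2].max())
go(502,-130.7,150,1.067)
im,d=robot.camera("top");l=cloud("top",d)
yw=-.0137;Rm=np.array([[np.cos(yw),-np.sin(yw)],[np.sin(yw),np.cos(yw)]]);l[...,:2]=(l[...,:2]-[522,-111])@Rm
k=l[(abs(l[...,0]+20)<35)&(abs(l[...,1]+20)<35)&(l[...,2]>72)&(l[...,2]<82)];print(len(k),cv2.minAreaRect(k[:,:2].astype(np.float32)) if len(k)>5 else 0)
E
```

```text
t: 14.15
ee_pos: [550.8, -21.7, 240.3]
eef_rot: [0.981, 0.193, 0.001, 0.001]
contact_force: [0.6, -0.4, 0.3]
grip_width: 39.9
grasp_force: 0.0
135 slope deg [ 7.  -0.4] at 185 [573.5 -29.8] zmax 185.72055137447853
t 14.2 pos [550.  -21.6 238.9] head 0.3893 j [-0.25  0.14  1.69 -0.    1.31  0.93] F [-0.4 -0.1  0.3] w 39.6 gf 0.0 UNITS [-0.2862  0.2757  0.2962] yaw -0.2157
62 ((-19.51158332824707, -19.827003479003906), (34.05889129638672, 9.752080917358398), 61.522369384765625)
```

```bash
python3 -m inch '[[-0.08,0.08,0,-0.05,0.45],[-0.18,0.18,0,-0.1,0.45],[-0.26,0.26,0,-0.16,0.45],[-0.286,0.276,0.1,-0.216,0.45],[-0.286,0.276,0.2,-0.216,0.45],[-0.286,0.276,0.28,-0.216,0.45],[-0.286,0.276,0.296,-0.216,0.45],[-0.286,0.276,0.296,-0.216,0.45],[-0.286,0.276,0.296,-0.216,0.45]]' && python3 -c "
from h import *;go(502,-130.7,80,1.065)"
```

```text
t: 15.38
ee_pos: [502.7, -131.0, 150.9]
eef_rot: [0.861, 0.509, 0.0, 0.001]
contact_force: [0.7, -0.1, 0.3]
grip_width: 40.0
grasp_force: 0.0
t 15.38 pos [ 502.7 -131.   150.9] head 1.068 j [-0.48  0.18  1.84  0.    1.12  0.02] F [ 0.7 -0.1  0.3] w 40.0 gf 0.0 UNITS [-0.0004 -0.0028  0.2363] yaw 0.001
```

```bash
python3 -m inch '[[0,-0.003,0.08,0.001,0.45],[0,-0.003,0.16,0.001,0.45],[0,-0.003,0.21,0.001,0.45],[0,-0.003,0.236,0.001,0.45],[0,-0.003,0.236,0.001,0.45],[0,-0.003,0.236,0.001,0.45]]' 15 && python3 -c "
from h import *;go(502,-130.7,80,1.065)" && python3 -m inch '[[0,0,0,0,0.25],[0,0,0,0,0.05],[0,0,0,0,0.05],[0,0,0,0,0.05],[0,0,0,0,0.05]]' 15 && python3 -c "
from h import *;go(502,-130.7,80,-.0137)"
```

```text
t: 16.12
ee_pos: [501.9, -130.6, 80.0]
eef_rot: [0.862, 0.508, 0.0, 0.001]
contact_force: [-0.1, 0.7, 0.1]
grip_width: 39.6
grasp_force: 0.0
t 16.12 pos [ 501.9 -130.6   80. ] head 1.0647 j [-0.48  0.29  1.87 -0.    0.97  0.02] F [-0.1  0.7  0.1] w 39.6 gf 0.0 UNITS [-0.0001  0.0003 -0.    ] yaw -0.0001
t: 16.75
ee_pos: [502.9, -131.2, 79.7]
eef_rot: [0.862, 0.507, 0.001, 0.002]
contact_force: [5.2, -2.8, -3.8]
grip_width: 9.7
grasp_force: 15.0
t 16.75 pos [ 502.9 -131.2   79.7] head 1.0645 j [-0.48  0.3   1.87  0.    0.97  0.02] F [ 5.2 -2.8 -3.8] w 9.7 gf 15.0 UNITS [ 0.     -0.0035 -0.0009] yaw 0.3432
```

```bash
python3 -m inch '[[0,0.004,0,0.02,0.05],[0,0.004,0,0.06,0.05],[0,0.004,0,0.1,0.05],[0,0.004,0,0.14,0.05],[0,0.004,0,0.18,0.05],[0,0.004,0,0.22,0.05],[0,0.004,0,0.26,0.05],[0,0.004,0,0.3,0.05],[0,0.004,0,0.33,0.05],[0,0.004,0,0.343,0.05]]' && python3 -m inch '[[0,0,0,0,0.05],[0,0,0,0,0.05],[0,0,0,0,0.05]]' && python3 -c "
from h import *;go(502,-130.7,80,-.0137);print(robot.get_state()['wrist_torque'])"
```

```text
t: 18.0
ee_pos: [503.4, -132.0, 79.7]
eef_rot: [1.0, -0.007, 0.001, 0.001]
contact_force: [2.4, -3.1, -1.7]
grip_width: 9.6
grasp_force: 15.0
t: 18.38
ee_pos: [503.4, -132.0, 79.7]
eef_rot: [1.0, -0.006, 0.001, 0.001]
contact_force: [3.0, -4.4, -1.1]
grip_width: 9.7
grasp_force: 15.0
t 18.38 pos [ 503.4 -132.    79.7] head -0.0122 j [-0.48  0.3   1.87 -0.    0.97  1.1 ] F [ 3.  -4.4 -1.1] w 9.7 gf 15.0 UNITS [-0.0047 -0.0042 -0.0009] yaw 0.0005
[-0.69526357 -0.4820562  -0.01438683]
```

```bash
python3 -m inch '[[0,0.003,0,0,0.05],[0,0.003,0,0,0.05],[0,0.003,0,0,0.2],[0,0.003,0,0,0.3],[0,0.003,0,0,0.3],[0,0.003,-0.04,0,0.3],[0,0.003,-0.12,0,0.3],[0,0.003,-0.23,0,0.3],[0,0.003,-0.23,0,0.3]]' && python3 - <<'E'
from h import *
go(502,-130.7,150,-.0137)
im,d=robot.camera("top");l=cloud("top",d)
yw=-.0137;Rm=np.array([[np.cos(yw),-np.sin(yw)],[np.sin(yw),np.cos(yw)]]);l[...,:2]=(l[...,:2]-[522,-111])@Rm
box=lambda x,X,y,Y,z,Z:l[(l[...,0]>x)&(l[...,0]<X)&(l[...,1]>y)&(l[...,1]<Y)&(l[...,2]>z)&(l[...,2]<Z)]
k=box(-55,15,-55,15,70,82);print("bar",len(k),cv2.minAreaRect(k[:,:2].astype(np.float32)) if len(k)>5 else 0)
k=box(-55,15,-145,-70,104,120);print("fin",len(k),k.mean(0).round(1),k.min(0).round(1),k.max(0).round(1))
E
```

```text
t: 19.5
ee_pos: [504.3, -132.8, 151.7]
eef_rot: [1.0, -0.006, 0.003, 0.001]
contact_force: [0.5, -0.7, 0.8]
grip_width: 26.9
grasp_force: 0.0
t 19.5 pos [ 504.3 -132.8  151.7] head -0.0127 j [-0.49  0.18  1.84 -0.    1.12  1.1 ] F [ 0.5 -0.7  0.8] w 26.9 gf 0.0 UNITS [-0.0079 -0.0068  0.0054] yaw 0.0003
bar 0 0<stdin>:7: RuntimeWarning: Mean of empty slice.
  ret = um.true_divide(
Traceback (most recent call last):
ValueError: zero-size array to reduction operation minimum which has no identity
```

```bash
python3 -m inch '[[0,0.03,-0.05,-0.04,0.4],[0,0.1,-0.1,-0.09,0.4],[0,0.18,-0.16,-0.14,0.4],[-0.013,0.28,-0.16,-0.19,0.4],[-0.013,0.28,-0.16,-0.24,0.4],[-0.013,0.28,-0.16,-0.29,0.4],[-0.013,0.28,-0.16,-0.34,0.4],[-0.013,0.28,-0.16,-0.39,0.4],[-0.013,0.28,-0.16,-0.45,0.4],[-0.013,0.28,-0.16,-0.5,0.4]]' && python3 -m inch '[[0,0,0,0,0.4],[0,0,0,0,0.4]]' && python3 - <<'E'
from h import *
go(500.5,-216.7,108,1.557)
im,d=robot.camera("top");l=cloud("top",d)
yw=-.0137;Rm=np.array([[np.cos(yw),-np.sin(yw)],[np.sin(yw),np.cos(yw)]]);l[...,:2]=(l[...,:2]-[522,-111])@Rm
box=lambda x,X,y,Y,z,Z:l[(l[...,0]>x)&(l[...,0]<X)&(l[...,1]>y)&(l[...,1]<Y)&(l[...,2]>z)&(l[...,2]<Z)]
k=box(-55,15,-55,15,72,82);print("bar",len(k),cv2.minAreaRect(k[:,:2].astype(np.float32)) if len(k)>5 else 0)
cv2.imwrite("pics/c8.png",cv2.resize(im[180:280,215:355],None,fx=5.5,fy=5.5,interpolation=2))
E
```

```text
t: 20.8
ee_pos: [496.7, -215.2, 194.9]
eef_rot: [0.71, 0.704, -0.0, -0.001]
contact_force: [1.1, -0.9, 0.1]
grip_width: 35.2
grasp_force: 0.0
t: 21.05
ee_pos: [497.0, -215.5, 195.6]
eef_rot: [0.713, 0.701, -0.0, -0.001]
contact_force: [-0.6, -0.6, 0.3]
grip_width: 35.4
grasp_force: 0.0
t 21.05 pos [ 497.  -215.5  195.6] head 1.5549 j [-0.63  0.17  1.75 -0.    1.22 -0.61] F [-0.6 -0.6  0.3] w 35.4 gf 0.0 UNITS [-0.0039  0.0119  0.2918] yaw -0.0007
bar 56 ((-18.076663970947266, -20.45050811767578), (33.22297668457031, 7.3997416496276855), 0.4846523106098175)
```

View pics/c8.png

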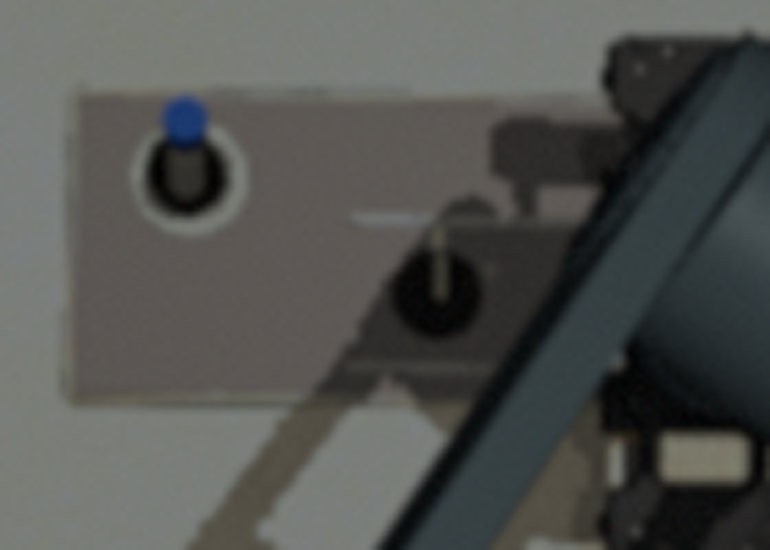

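The pointer (crop (438,265)) is straight up onto the mark, with the bar measured within 0.5° of the target. The tube stands in the cup. Next is the guard.

```bash
python3 -m inch '[[-0.004,0.012,0.09,-0.001,0.4],[-0.004,0.012,0.19,-0.001,0.4],[-0.004,0.012,0.26,-0.001,0.4],[-0.004,0.012,0.292,-0.001,0.4],[-0.004,0.012,0.292,-0.001,0.4],[-0.004,0.012,0.292,-0.001,0.4]]' 15 && python3 -m inch '[[0,0,0,0,0.2],[0,0,0,0,0.05],[0,0,0,0,0.05],[0,0,0,0,0.05],[0,0,0,0,0.05]]' 15 && python3 -c "
from h import *;go(500.5,-216.7,108,1.557)"
```

```text
t: 21.85
ee_pos: [501.6, -217.4, 109.6]
eef_rot: [0.711, 0.704, 0.0, 0.001]
contact_force: [-0.4, -0.0, -0.7]
grip_width: 35.0
grasp_force: 0.0
t: 22.48
ee_pos: [501.1, -217.1, 109.0]
eef_rot: [0.711, 0.704, 0.0, 0.0]
contact_force: [-1.9, 0.4, 4.0]
grip_width: 9.9
grasp_force: 15.0
t 22.48 pos [ 501.1 -217.1  109. ] head 1.5609 j [-0.63  0.3   1.79 -0.    1.05 -0.62] F [-1.9  0.4  4. ] w 9.9 gf 15.0 UNITS [ 0.0014 -0.002   0.0033] yaw 0.0013
```

```bash
python3 -m inch '[[0.02,0,0,0,0.05],[0.06,0,0,0,0.05],[0.1,0,0,0,0.05],[0.14,0,0,0,0.05],[0.18,0,0,0,0.05],[0.22,0,0,0,0.05],[0.25,0,0,0,0.05],[0.27,0,0,0,0.05],[0.27,0,0,0,0.05]]' && python3 -m inch '[[0.005,0,0,0,0.05],[0.01,0,0,0,0.05],[0.015,0,0,0,0.05],[0.015,0,0,0,0.05]]' && python3 -c "
from h import *;go(501.7,-130.7,108,1.557)"
```

```text
t: 23.6
ee_pos: [502.4, -135.2, 109.0]
eef_rot: [0.71, 0.704, 0.001, 0.0]
contact_force: [4.5, 1.9, 6.4]
grip_width: 9.9
grasp_force: 15.0
t: 24.1
ee_pos: [502.5, -131.6, 109.0]
eef_rot: [0.711, 0.704, 0.0, 0.001]
contact_force: [5.2, -0.9, 4.6]
grip_width: 9.6
grasp_force: 15.0
t 24.1 pos [ 502.5 -131.6  109. ] head 1.5608 j [-0.49  0.25  1.86  0.    1.03 -0.48] F [ 5.2 -0.9  4.6] w 9.6 gf 15.0 UNITS [ 0.003  -0.0027  0.0032] yaw 0.0012
```

```bash
python3 -m inch '[[0.004,-0.001,0,0,0.05],[0.007,-0.002,0,0,0.05],[0.007,-0.002,0,0,0.05]]' && python3 -m inch '[[0.004,0,0,0,0.05],[0.007,0,0,0,0.05],[0.007,0,0,0,0.05],[0.007,0,0,0,0.05]]'
```

```text
t: 24.48
ee_pos: [502.4, -129.7, 109.0]
eef_rot: [0.711, 0.703, 0.001, 0.001]
contact_force: [8.0, -2.4, 2.6]
grip_width: 9.6
grasp_force: 15.0
t: 24.98
ee_pos: [502.5, -129.2, 109.0]
eef_rot: [0.711, 0.703, -0.0, 0.002]
contact_force: [6.7, -7.9, -0.1]
grip_width: 10.1
grasp_force: 15.0
```

```bash
python3 -m inch '[[0.005,0,0,0,0.05],[0.01,0,0,0,0.05],[0.01,0,0,0,0.05]]' && python3 -m inch '[[-0.006,0,0,0,0.05],[-0.006,0,0,0,0.2],[-0.006,0,0,0,0.4],[-0.006,0,0,0,0.4],[-0.006,0,0,0,0.4],[-0.006,0,-0.08,0,0.4],[-0.006,0,-0.2,0,0.4],[-0.006,0,-0.33,0,0.4],[-0.006,0,-0.45,0,0.4],[-0.006,0,-0.45,0,0.4]]'
```

```text
t: 25.35
ee_pos: [502.5, -128.5, 109.0]
eef_rot: [0.711, 0.703, -0.002, 0.004]
contact_force: [6.1, -18.5, -3.1]
grip_width: 10.1
grasp_force: 15.0
t: 26.6
ee_pos: [502.8, -126.7, 246.8]
eef_rot: [0.71, 0.704, 0.001, 0.003]
contact_force: [0.8, -0.3, -0.3]
grip_width: 35.2
grasp_force: 0.0
```

```bash
python3 -m inch '[[-0.1,0,0,0,0.4],[-0.25,0,0,0,0.4],[-0.4,0,0,0,0.4],[-0.55,0,0,0,0.4],[-0.7,0,0,0,0.4],[-0.7,0,0,0,0.4]]' && python3 - <<'E'
from h import *
go(500,-217,108)
im,d=robot.camera("top");l=cloud("top",d)
yw=-.0137;Rm=np.array([[np.cos(yw),-np.sin(yw)],[np.sin(yw),np.cos(yw)]]);l[...,:2]=(l[...,:2]-[522,-111])@Rm
box=lambda x,X,y,Y,z,Z:l[(l[...,0]>x)&(l[...,0]<X)&(l[...,1]>y)&(l[...,1]<Y)&(l[...,2]>z)&(l[...,2]<Z)]
k=box(-55,15,-65,25,104,120);print("fin",len(k),k.mean(0).round(1),k.min(0).round(1),k.max(0).round(1))
k=box(-55,15,-80,30,80,95);print("roof",len(k),k.mean(0).round(1),k.min(0).round(1),k.max(0).round(1))
S,ds=robot.camera("scene")
cv2.imwrite("pics/c9.png",np.hstack([cv2.resize(im[180:280,215:355],(420,300),interpolation=2),cv2.resize(S[100:330,170:400],(300,300),interpolation=2)]))
E
```

```text
t: 27.35
ee_pos: [498.1, -338.4, 241.6]
eef_rot: [0.712, 0.702, -0.0, -0.001]
contact_force: [-0.6, -0.5, 0.6]
grip_width: 35.4
grasp_force: 0.0
t 27.35 pos [ 498.1 -338.4  241.6] head 1.5576 j [-0.79  0.26  1.55 -0.    1.34 -0.78] F [-0.6 -0.5  0.6] w 35.4 gf 0.0 UNITS [0.404  0.0019 0.446 ] yaw 0
fin 60 [-19.8 -19.8 112.5] [-23.4 -35.9 105.4] [-16.   -3.7 116.5]
roof 517 [-20.1 -21.   84.5] [-49.1 -47.6  80.1] [10.2  5.  91.4]
```

View pics/c9.png

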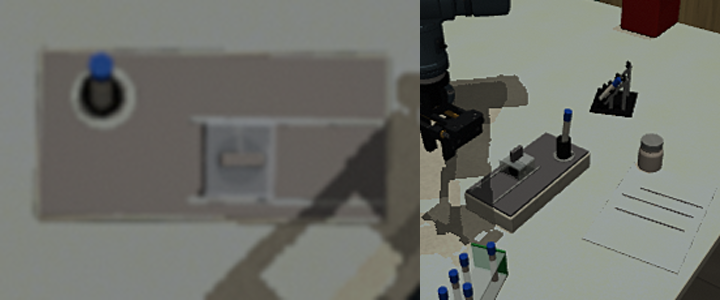

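The final view shows the tube standing cap up in the cup. The guard's fin centre is at y=−19.8 mm, so it is fully home over the knob, and it was still pressed against the stop at release. The short tube, jar and stand are undisturbed and the gripper is clear. I'm handing in the job.

```bash
python3 -m inch '[[0,0,0,0,0.4],[0,0,0,0,0.4]]' && python3 -c "
from workcell import robot;print(robot.job_done())"
```

```text
t: 27.7
ee_pos: [499.4, -334.9, 243.6]
eef_rot: [0.71, 0.704, 0.0, -0.0]
contact_force: [0.5, -0.5, -0.1]
grip_width: 35.4
grasp_force: 0.0
the job is handed in; nothing more can be done
None
```

I handed the job in at 27.7 s: the long tube is at the bottom of the cup, cap up (leaning about 7° in the cup's play), the knob is on its mark to about 0.5°, the guard is fully home, and the short tube, stand and jar were not touched; the hand-in call returned no verdict.

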